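# Set the sharpener's guide disc to the largest hole and start it

## Task

Set the desktop sharpener for thick chalks: with the fingertips, push the upright tab on its round guide disc, stepping the disc around either way until the largest hole stands in line with the white pointer on the housing. Only then press the round start button fully down and let it come up again. Push only: do not pinch the tab, and leave the paint pot, the chalk and the eraser lying where they are.

Things in the scene. Friction and masses are not known exactly. Their poses are not given: they have to be found in the camera images.
- sharpener: Grey desktop sharpener standing firmly on the table (it cannot be moved), a rounded box 140 (x) x 216 (y) x 60 (z) mm. Origin: centre of its underside; its x axis points away from the drawer front that carries the white pointer, z up. On top, side by side along y: the round guide disc (its half towards +y) and the start button (towards -y).
- axis (a point): Point on the vertical turning axis of the guide disc, at the disc's top face, 72 mm above the table, at (0, 30) mm in the sharpener's frame. The disc is bare aluminium, 110 mm in diameter and 9 mm thick; its hub, 12 mm in radius, stands 4 mm up.
- disc (a joint): Turn of the guide disc about the vertical, rad: 0 (or any whole turn, 6.283) when the largest hole is exactly at the pointer; grows counter-clockwise seen from above. It turns without end both ways, has no clicks, needs about 1 to 2 N at the tab, and stays where it is left.
- tab (a point): Centre of the black upright tab that the disc carries at its rim, straight across from the largest hole, 63 mm from the axis. 11 mm thick in the turning direction, 25 mm wide radially (50 to 76 mm from the axis), it reaches from the disc (72 mm) to 101 mm above the table; this point is at 84 mm. x axis radially outward, y counter-clockwise, z up.
- tab_left: Rubber pad on the counter-clockwise side of the tab (25 x 3 x 30 mm, origin at its centre); push on it to turn the disc clockwise seen from above.
- tab_right: The same pad on the clockwise side of the tab; push on it to turn the disc counter-clockwise.
- largest_hole (a point): Centre of the largest (24 mm) hole on the disc's top face, 36 mm from the axis. Six stations lie 60 degrees apart on the disc: five holes of 24, 15, 12, 10 and 8 mm (dark round spots with a steel rim, a short dark line from each to the rim) and, across from the 24 mm hole, the tab.
- feed (a point): Fixed point over the sharpener, 36 mm from the axis towards the pointer, where the largest hole's centre has to come.
- pointer (a point): The small white raised diamond-shaped pointer (12 mm) on the housing's top edge, with a short white stripe below it on the front, beyond the disc's rim, 63 mm from the axis towards the sharpener's -x. The tab passes over it.
- start (a joint): Travel of the start button, m: 0 up, 0.006 fully down; a spring (about 1 N at the start, 4 N fully down) pushes it up again.
- start_top (a point): Centre of the top of the round white push button (28 mm in diameter), which stands 10 mm out of a black collar on the sharpener's top, 110 mm from the disc's axis; 82 mm above the table when up. It is pressed straight down.
- pot: Small white screw pot of gouache, 36 mm in diameter, 41 mm tall, standing on the table beside the sharpener. Origin: centre of its underside. To be left alone.
- chalk: Yellow chalk stub, 13 mm thick and 60 mm long, lying on the table in front of the sharpener. Origin: centre of its underside. To be left alone.
- rubber_eraser: Eraser in a card sleeve, 18 x 42 x 12 mm, lying behind the sharpener. Origin: centre of its underside. To be left alone.

How it is judged:
By the outcome, as a careful person would: the job done as asked, in the order asked, and still so for the second after the job is handed in, with the robot touching nothing.
It also fails if it takes over 45 s, if anything falls off the work surface, if the arm or the gripper's body presses on something with over 40 N, if the wrist force passes 120 N, or if a joint passes its speed limit or range.

## Robot

A 6-joint arm with a two-finger parallel gripper is mounted at the origin on a cart in front of the work surface, level with it; the furniture and walls round the work are solid. World frame = base frame: x ahead of the robot, y to its left, z up, the work surface at z = 0. Lengths are in m, angles in rad, forces in N, time in s.
With the tool pointing down it reaches from about 0.25 to 0.775 m from the base axis. Payload 4 kg.
Tool frame: the origin (TCP) lies at the very end of the fingers, on their centre line; the grasp point (between the pads) lies 19 mm behind it; z points along the fingers, y is the line along which they close (so a half turn about z gives the same grasp; the last joint's range is limited). The gripper opens to 85 mm and grips with 20 to 120 N. Pads are 22 mm wide; open, the fingers measure 114 mm over their backs; the gripper's body (76 mm by 85 mm) begins 54 mm behind the grasp point. The pads swing forward as they close: fully open they stand 13 mm farther back than shut.
Start: joints at [1.024, 0.087, 1.371, -0, 1.684, -0.103], TCP at [0.236, 0.497, 0.231] pointing down, gripper open.
Joint ranges: [-3.1, 3.1], [-0.76, 2.03], [0.27, 2.55], [-1.08, 4.22], [0.17, 2.65], [-2.57, 2.57]. Speed limits (rad/s): [2.79, 2.79, 3.14, 3.14, 3.14, 3.14].

## Interface

Orientations are given as a unit quaternion [x, y, z, w].
In Python, from rig import robot gives the robot as it stands. The module is installed in compiled form; this text tells all that it offers.
- The arm moves only by the shell command python3 -m creep 'ROWS' [FORCE]. ROWS is JSON, a list that holds one entry, the list of rows, each a list of 7 numbers: the shift along the tool's x, y, z in cm, then the turn, a rotation vector about the tool's x, y, z in degrees, then the opening, from 0 (shut) to 1 (fully open). In form: [[[dx, dy, dz, ax, ay, az, gripper], ...]]. A call has exactly 8 rows; each row is the pose to reach, as a shift and turn from the pose commanded when the call began, along the tool's axes at that moment; what a row does not reach only later rows make up. A row lasts 1/8 s, in which the tool goes at most 62.5 mm and 10.7 degrees, less where a joint would pass 70% of its speed; a pose out of reach is approached as far as the arm can. A call with a gripper value outside its range is refused whole. The fingers move at their own pace and stop on an object; FORCE is the grip in N (left out, the last holds). Time passes only in rows, so rows that repeat a pose let the fingers close, or fill a call up. It gives the time, the measured TCP pose, the force, the opening and the grip force at its end, in the units of the state.
- robot.get_state(): the state, without advancing time (a new reading comes with each control period).
- robot.capture(name): name is "side" or "top" or "wrist"; returns a dict with "frame" (384x512x3 uint8, blue, green, red), "intrinsics" (3x3 intrinsics, pixels), "R" (3x3) and "t" (3): a world point X has camera coordinates R X + t. Camera axes: x right, y down, z forward; pixel columns grow to the right and rows downward; lengths in m; the calibration is good to about 2 mm. A picture is of the moment at which its call begins. There is no depth.
- robot.job_done(): hands the job in; it is judged then, once.
The state is a dict: "time_s": time; "qpos": joint angles; "joint_velocities": joint speeds; "tau": joint torques, N m; "tcp_pos": TCP position; "orientation": TCP orientation; "force": force on the tool from outside, world axes, zero at the start; "wrist_torque": the same for the moment, N m; "grip_width": finger opening in m; "grip_force": force on a finger pad.
Only numpy, scipy, OpenCV 4.12 (cv2) and the standard library are available. Lean on these libraries where they do the work, as an engineer would, in place of code of your own. Each camera call takes 0.05 s, during which the arm holds its last target. There are 200 camera calls.

## Working session

There is one attempt and no reset: what is moved stays moved. The work goes in short steps, Python scripts to look and compute and a shell command to move; the robot and the scene stay as the last step left them, time stands still between calls to the robot, and variables do not carry over. Pictures are saved under pics/ and viewed, at most 10 in all, crops included, and the job is handed in when it is done.

```bash
mkdir -p pics; python3 - <<'E'
from rig import robot
import cv2,numpy as np
for n in("top","side"):
    c=robot.capture(n);cv2.imwrite(f"pics/{n}0.png",c["frame"]);np.savez(f"{n}0.npz",**c)
    print(n,c["intrinsics"].tolist(),np.round(-c["R"].T@c["t"],3))
s=robot.get_state();print(s)
E
```

```text
top [[421.96498339090255, 0.0, 254.86968708143826], [0.0, 421.96498339090255, 192.2077909852399], [0.0, 0.0, 1.0]] [0.418 0.091 1.048]
side [[474.8533075647204, 0.0, 245.88336137290963], [0.0, 474.8533075647204, 187.34279746627408], [0.0, 0.0, 1.0]] [0.547 0.873 0.469]
{'time_s': 0.1, 'qpos': array([ 1.02388640e+00,  8.79200567e-02,  1.37215394e+00,  3.78149877e-05,
        1.68361732e+00, -1.03123320e-01]), 'joint_velocities': array([ 0.00056574, -0.0006334 , -0.00284064,  0.00049994, -0.00062466,
        0.00043773]), 'tau': array([ 1.60691419e-03, -3.53015578e+01, -3.14217746e+01, -1.39950880e-04,
        7.93676998e-03,  8.43465244e-06]), 'tcp_pos': array([0.23591028, 0.49632033, 0.23020912]), 'orientation': array([ 2.20074724e-01,  9.75482452e-01, -9.88394161e-04, -3.52883069e-04]), 'force': array([-0.34280912,  0.10158621, -1.31584392]), 'wrist_torque': array([ 0.02814693,  0.01408434, -0.02384523]), 'grip_force': 0.0, 'grip_width': 0.08529903710943833}
```

View pics/top0.png

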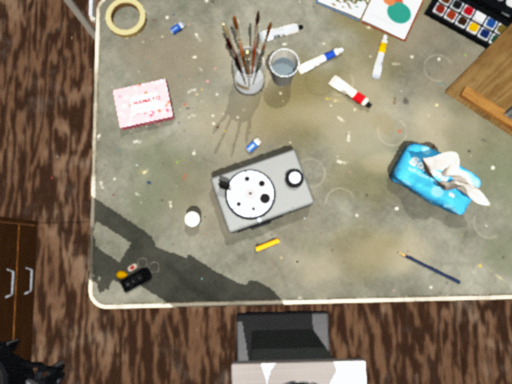

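View pics/side0.png

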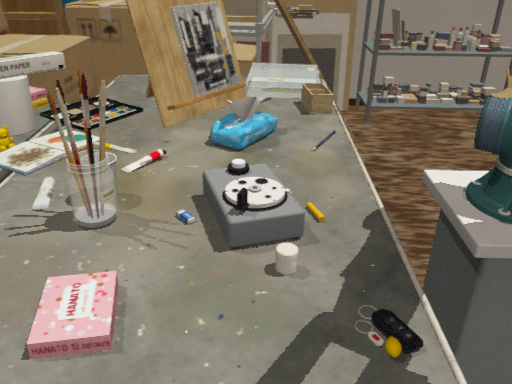

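The top view shows the disc at about (250,193), tab (224,183), big hole (264,199) and button (294,178). The chalk is in front at (267,244), the pot at (192,218) and the eraser behind at (253,145). The side view agrees.

```bash
cat >h.py <<'E'
import cv2,numpy as np
from rig import robot
def ray(c,uv,z):
    K,R,t=c["intrinsics"],c["R"],c["t"];C=-R.T@t
    d=R.T@np.linalg.inv(K)@np.array([uv[0],uv[1],1.]);return C+d*(z-C[2])/d[2]
def proj(c,X):
    p=c["intrinsics"]@(c["R"]@np.array(X)+c["t"]);return p[:2]/p[2]
E
python3 - <<'E'
from h import *
c=np.load("top0.npz");f=c["frame"]
g=cv2.cvtColor(f,cv2.COLOR_BGR2GRAY)
x0,y0=180,130
crop=f[130:260,180:330]
cv2.imwrite("pics/crop.png",cv2.resize(crop,None,fx=5,fy=4.6*5/4.6,interpolation=cv2.INTER_CUBIC)[:600])
for nm,(u,v),th,z,r in(("disc",(250,193),190,.072,32),("button",(294,178),190,.082,14)):
    m=np.zeros_like(g);cv2.circle(m,(u,v),r,255,-1)
    m=cv2.bitwise_and(m,((g>th)*255).astype(np.uint8))
    k=max(cv2.findContours(m,0,cv2.CHAIN_APPROX_NONE)[0],key=cv2.contourArea)
    h=cv2.convexHull(k);e=cv2.fitEllipse(k);(mc,mr)=cv2.minEnclosingCircle(h)
    print(nm,e,mc,mr,ray(c,e[0],z),ray(c,mc,z))
E
```

```text
disc ((250.0605010986328, 193.45896911621094), (45.84276580810547, 46.369869232177734), 19.87571907043457) (249.84324645996094, 193.45718383789062) 23.638179779052734 [0.54648099 0.10342201 0.072     ] [0.54649792 0.10392861 0.072     ]
button ((293.4208679199219, 178.22959899902344), (24.212003707885742, 25.71335792541504), 166.85646057128906) (294.0, 178.0) 14.000100135803223 [0.57825296 0.00194516 0.082     ] [0.57875831 0.0005833  0.082     ]
```

View pics/crop.png

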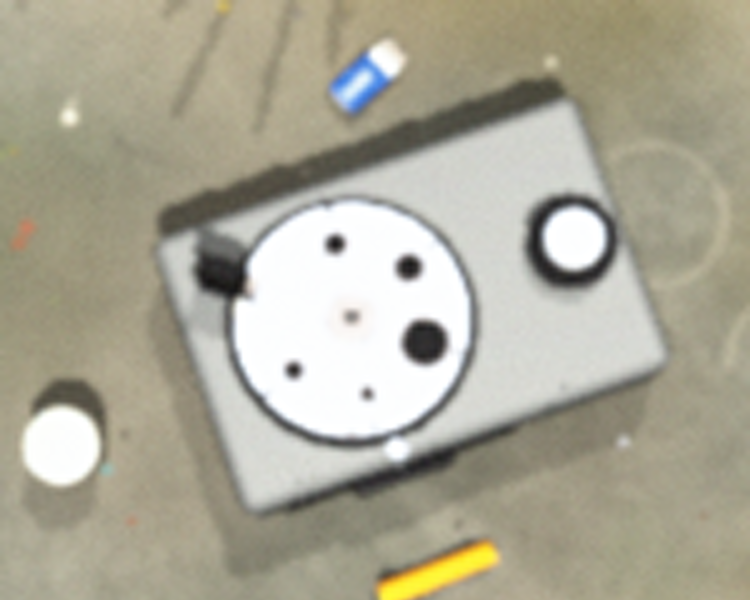

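The zoomed crop (×5) puts the disc centre at (352,318), the 24 mm hole at (425,342) and the pointer at (397,448). The tab is upper left at about (220,265). The disc therefore needs about 53° clockwise, pushing the tab from the robot's side (tab_left).

```bash
cat >>h.py <<'E'
from scipy.spatial.transform import Rotation as Ro
AX=np.array([.5465,.1034])
def go(x,y,z,yaw):
    "rows (cm,deg) to reach tcp xyz with tool -x at world yaw deg, pointing down"
    s=robot.get_state();R0=Ro.from_quat(s["orientation"])
    c,n=np.cos(np.radians(yaw)),np.sin(np.radians(yaw))
    R1=Ro.from_matrix(np.array([[-c,-n,0],[-n,c,0],[0,0,-1]]))
    d=R0.inv().apply(np.array([x,y,z])-s["tcp_pos"])*100
    a=(R0.inv()*R1).as_rotvec(degrees=True)
    print(np.round(np.r_[d,a],2).tolist())
def arc(phi,off,z,r=.063):
    "tcp beside a tab at phi (deg), off m counter-clockwise of it"
    p=np.radians(phi);q=AX+r*np.array([np.cos(p),np.sin(p)])+off*np.array([-np.sin(p),np.cos(p)])
    go(q[0],q[1],z,phi-90)
E
python3 - <<'E'
from h import *
c=np.load("top0.npz")
P=lambda u,v,z:ray(c,(180+u/5-.4,130+v/5-.4),z)[:2]
a=AX;h=P(425,342,.072)-a;p=P(397,448,.065)-a
print(h,p,np.linalg.norm(h),np.linalg.norm(p),np.degrees(np.arctan2(-h[1],-h[0])),np.degrees(np.arctan2(-p[1],-p[0])))
arc(71.8,.032,.15)
E
```

```text
[-0.01153316 -0.0335887 ] [-0.06010374 -0.0193238 ] 0.03551358455415819 0.06313373925509251 71.04936663694689 17.822981803395034
[-40.96, -16.29, 8.04, -0.12, -0.02, -7.23]
```

```bash
python3 -m creep '[[[-5,-2,0,0,0,-1,0],[-10,-4,1,0,0,-2,0],[-15,-6,2,0,0,-3,0],[-20,-8,3,0,0,-4,0],[-25.5,-10,4.5,0,0,-5,0],[-31,-12.3,6,0,0,-6,0],[-36.5,-14.5,7,0,0,-7,0],[-41,-16.3,8,0,0,-7.2,0]]]' 20; python3 - <<'E'
from h import *
s=robot.get_state();print(s["tcp_pos"],s["joint_velocities"].max())
c=robot.capture("wrist");cv2.imwrite("pics/w1.png",c["frame"]);arc(71.4,.032,.082)
E
```

```text
time_s: 1.1
tcp_pos: [0.5374, 0.1715, 0.1503]
orientation: [0.159, 0.987, -0.0, -0.0]
force: [1.4, 0.8, -0.8]
grip_width: -0.0002
grip_force: 0.0
[0.53736872 0.17145785 0.15026772] 0.3683462333603466
[0.6, 0.55, 6.63, -0.3, 0.09, 0.05]
```

View pics/w1.png

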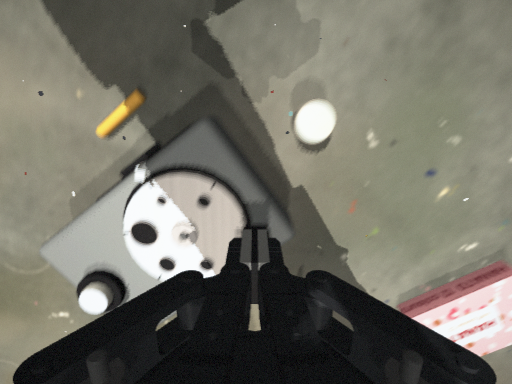

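The wrist view shows the fingers shut at (256,240), at the disc's edge on the tab's near side. The hole is at (143,232), the pointer at (142,172) and the button at (95,297). Now I'll go down.

```bash
python3 -m creep '[[[0.3,0.3,2,0,0,0,0],[0.6,0.5,4,0,0,0,0],[0.6,0.5,5.5,0,0,0,0],[0.6,0.5,6.3,0,0,0,0],[0.6,0.5,6.8,0,0,0,0],[0.6,0.5,6.8,0,0,0,0],[0.6,0.5,6.8,0,0,0,0],[0.6,0.5,6.8,0,0,0,0]]]'; python3 - <<'E'
from h import *
for n in("side","top"):
    c=robot.capture(n);cv2.imwrite(f"pics/{n}1.png",cv2.resize(c["frame"][110:260,170:340],None,fx=3.5,fy=3.5))
a,b=cv2.imread("pics/side1.png"),cv2.imread("pics/top1.png")
cv2.imwrite("pics/b1.png",cv2.resize(np.hstack([a,b]),(798,352)))
for k in range(0,53,8):arc(71.4-k,.016,.082)
E
```

```text
time_s: 2.15
tcp_pos: [0.5327, 0.1802, 0.084]
orientation: [0.158, 0.987, 0.0, 0.001]
force: [0.1, -0.1, -0.4]
grip_width: -0.0002
grip_force: 0.0
[-2.16, -0.55, 0.18, 0.03, 0.04, 0.37]
[-3.06, -0.39, 0.18, 0.03, 0.04, 8.37]
[-3.96, -0.36, 0.18, 0.03, 0.04, 16.37]
[-4.87, -0.46, 0.18, 0.04, 0.04, 24.37]
[-5.75, -0.68, 0.18, 0.04, 0.03, 32.37]
[-6.59, -1.02, 0.18, 0.04, 0.03, 40.37]
[-7.37, -1.48, 0.18, 0.05, 0.03, 48.37]
```

View pics/b1.png

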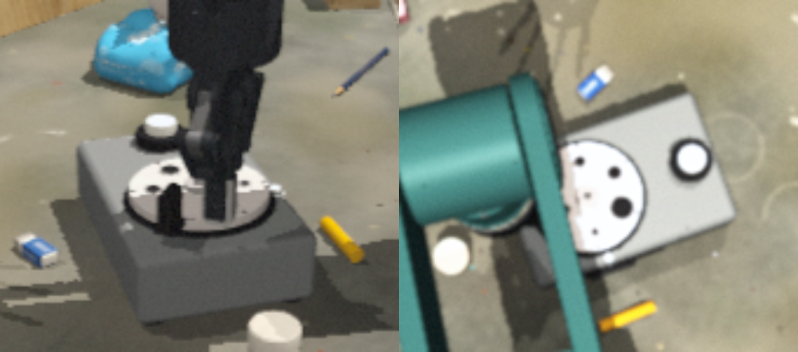

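The side view shows the fingertips on the pot side of the tab with a small gap. In the top view the hole stays visible. Now I'll push along the arc.

```bash
python3 -m creep '[[[-1,-0.5,0.2,0,0,0.4,0],[-1.6,-0.55,0.2,0,0,0.4,0],[-2.2,-0.55,0.2,0,0,0.4,0],[-2.6,-0.45,0.2,0,0,4.4,0],[-3.06,-0.4,0.2,0,0,8.4,0],[-3.5,-0.36,0.2,0,0,12.4,0],[-3.96,-0.36,0.2,0,0,16.4,0],[-3.96,-0.36,0.2,0,0,16.4,0]]]'; cat >>h.py <<'E'
def look(name):
    c=robot.capture("top");f=c["frame"];cv2.imwrite(f"pics/{name}.png",cv2.resize(f[130:260,180:330],None,fx=5,fy=5,interpolation=cv2.INTER_CUBIC)[:600])
    g=cv2.cvtColor(f,cv2.COLOR_BGR2GRAY);m=np.zeros_like(g);u,v=proj(c,[*AX,.072]);cv2.circle(m,(int(round(u)),int(round(v))),21,255,-1)
    m=cv2.bitwise_and(m,((g<110)*255).astype(np.uint8))
    for k in cv2.findContours(m,0,cv2.CHAIN_APPROX_NONE)[0]:
        A=cv2.contourArea(k)
        if A<8:continue
        M=cv2.moments(k);q=ray(c,(M["m10"]/M["m00"],M["m01"]/M["m00"]),.072)[:2]-AX
        print("blob A %.0f r %.1f mm tab angle %.1f"%(A,1e3*np.linalg.norm(q),np.degrees(np.arctan2(-q[1],-q[0]))))
E
python3 - <<'E'
from h import *
look("t2")
print(robot.get_state()["force"])
for k in range(24,58,4):arc(71.4-k,.016,.082)
E
```

```text
time_s: 3.25
tcp_pos: [0.5692, 0.1641, 0.0811]
orientation: [0.297, 0.955, -0.0, -0.0]
force: [0.2, 0.4, 0.1]
grip_width: -0.0001
grip_force: 0.0
blob A 40 r 35.3 mm tab angle 55.2
blob A 8 r 35.7 mm tab angle 115.9
blob A 145 r 33.4 mm tab angle -110.4
[-0.46364109  0.70388823 -0.25139918]
[-0.88, 0.17, -0.08, 0.0, 0.0, 8.02]
[-1.33, 0.21, -0.08, 0.0, 0.0, 12.02]
[-1.79, 0.21, -0.08, 0.0, 0.0, 16.02]
[-2.24, 0.18, -0.08, 0.0, 0.0, 20.02]
[-2.69, 0.12, -0.08, 0.01, 0.0, 24.02]
[-3.13, 0.02, -0.08, 0.01, 0.0, 28.02]
[-3.57, -0.1, -0.08, 0.01, 0.0, 32.02]
[-4.0, -0.25, -0.08, 0.01, 0.0, 36.02]
[-4.41, -0.43, -0.08, 0.01, 0.0, 40.02]
```

The hole is at 55.2°, so the contact offset fits. I'll push on to about 24°, then check.

```bash
python3 -m creep '[[[-0.44,0.1,0,0,0,4,0],[-0.88,0.17,0,0,0,8,0],[-1.33,0.21,0,0,0,12,0],[-1.79,0.21,0,0,0,16,0],[-2.24,0.18,0,0,0,20,0],[-2.69,0.12,0,0,0,24,0],[-3.13,0.02,0,0,0,28,0],[-3.35,-0.04,0,0,0,30,0]]]'; python3 - <<'E'
from h import *
look("t3")
for k in (45,46,50,52,54):arc(71.4-k,.016,.082)
E
```

```text
time_s: 4.3
tcp_pos: [0.5962, 0.1453, 0.0812]
orientation: [0.535, 0.845, 0.0, -0.0]
force: [0.2, 0.5, -0.4]
grip_width: -0.0003
grip_force: 0.7
blob A 144 r 33.9 mm tab angle -127.9
blob A 71 r 25.2 mm tab angle 34.0
[0.09, -0.02, -0.08, 0.02, -0.03, -1.1]
[-0.02, 0.01, -0.08, 0.02, -0.03, -0.1]
[-0.46, 0.11, -0.08, 0.02, -0.03, 3.9]
[-0.69, 0.15, -0.08, 0.02, -0.03, 5.9]
[-0.91, 0.18, -0.08, 0.02, -0.03, 7.9]
```

View pics/t3.png

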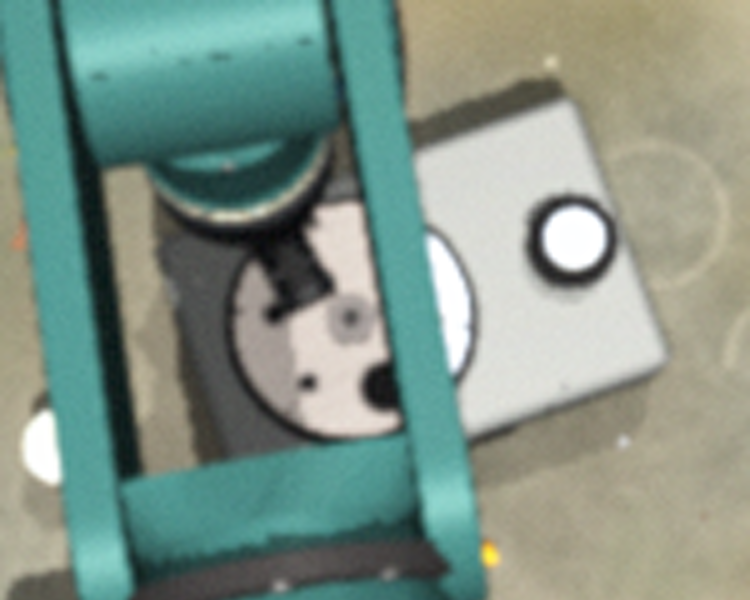

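The tab has come round to the back. The hole is at about (385,385), partly hidden by the forearm, so I'll push to about 19.5°, back off, lift and look with a clear view.

```bash
python3 -m creep '[[[-0.24,0.06,0,0,0,2,0],[-0.46,0.11,0,0,0,4,0],[-0.63,0.14,0,0,0,5.4,0],[-0.66,0.14,0,0,0,5.7,0],[-0.66,0.14,0,0,0,5.7,0],[1,0.14,0,0,0,5.7,0],[2.5,0.14,-2,0,0,5.7,0],[4,0.14,-6,0,0,5.7,0]]]'; python3 -m creep '[[[5,0,-2,0,0,0,0],[10,0,-3,0,0,0,0],[15,0,-3,0,0,0,0],[18,0,-3,0,0,0,0],[18,0,-3,0,0,0,0],[18,0,-3,0,0,0,0],[18,0,-3,0,0,0,0],[18,0,-3,0,0,0,0]]]';python3 - <<'E'
from h import *
look("t4")
E
```

```text
time_s: 5.35
tcp_pos: [0.5785, 0.1827, 0.1411]
orientation: [0.576, 0.818, -0.001, -0.001]
force: [1.0, 1.0, 0.2]
grip_width: -0.0003
grip_force: 0.0
time_s: 6.35
tcp_pos: [0.5201, 0.3502, 0.1715]
orientation: [0.577, 0.817, 0.0, 0.0]
force: [1.2, -0.5, 0.2]
grip_width: 0.0
grip_force: 0.0
blob A 40 r 35.3 mm tab angle 18.3
```

View pics/t4.png

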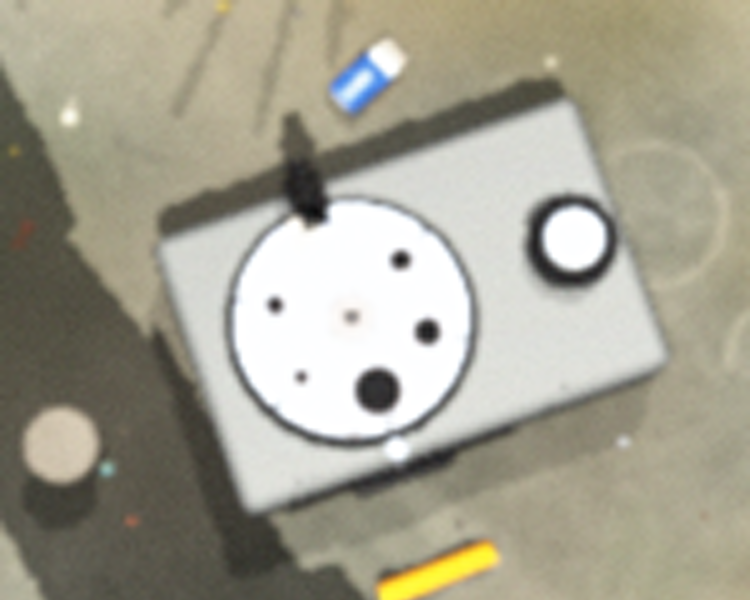

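The view is clear. The hole is at (378,390), the disc centre at (352,318) and the pointer at (397,449), nearly in line. The pot, chalk and eraser are untouched. I'll refine the remaining error numerically.

```bash
python3 - <<'E'
from h import *
from scipy.optimize import least_squares
fs=[robot.capture("top") for _ in range(6)];c=fs[0];f=np.mean([q["frame"] for q in fs],0).astype(np.uint8)
np.savez("top5.npz",frame=f,**{k:c[k] for k in("intrinsics","R","t")})
g=cv2.resize(cv2.cvtColor(f,cv2.COLOR_BGR2GRAY),None,fx=8,fy=8,interpolation=cv2.INTER_CUBIC)
def cen(m,uv,r):
    n=np.zeros_like(g);cv2.circle(n,tuple(int(8*q) for q in uv),int(8*r),255,-1)
    M=cv2.moments(cv2.bitwise_and(n,(m*255).astype(np.uint8)),True);return (np.array([M["m10"],M["m01"]])/M["m00"]+.5)/8-.5
P=lambda u,v:(180+u/5-.4,130+v/5-.4)
H=np.array([ray(c,cen(g<t,P(u,v),r),.072)[:2] for u,v,r,t in((378,390,6,130),(428,331,4,150),(401,260,4,150),(275,305,4,160),(301,377,3,190))])
off=np.radians([0,60,120,240,300])
fit=least_squares(lambda p:(H-np.c_[p[0]+.036*np.cos(p[2]+off*p[3]),p[1]+.036*np.sin(p[2]+off*p[3])]).ravel(),[.5465,.1034,np.radians(198),1])
a=fit.x[:2];print(fit.x,fit.cost, "hole fit",np.degrees(fit.x[2])-180, "hole blob",np.degrees(np.arctan2(*(a-H[0])[::-1])))
p=ray(c,cen(g>215,P(397,449),2.2),.066)[:2];b=ray(c,cen(g>170,P(575,238),8),.082)[:2]
print("pointer",np.degrees(np.arctan2(*(a-p)[::-1])),np.linalg.norm(p-a),"button",b,np.degrees(np.arctan2(*(b-a)[::-1]))+90,np.linalg.norm(b-a))
m=((cv2.inRange(f[:,:,1],135,205)));
v=[P(571,98),P(664,360),P(162,245),P(254,510)]
w=[ray(c,q,.06)[:2] for q in v];e=[w[0]-w[1],w[2]-w[3]]
print("edges",[np.degrees(np.arctan2(q[1],q[0])) for q in e],[np.degrees(np.arctan2(*(q)[::-1]))-90 for q in(w[2]-w[0],w[3]-w[1])])
E
```

```text
[0.54710771 0.10407413 3.46704488 0.9993342 ] 1.1415149358066654e-08 hole fit 18.6470389286892 hole blob 18.655977680057294
pointer 17.564612672872013 0.06364246600508419 button [ 5.80686865e-01 -4.79162933e-04] 17.80534729858114 0.10981325294729988
edges [np.float64(17.092369233856754), np.float64(18.2014708290007)] [np.float64(18.649898445262536), np.float64(18.663869274584343)]
```

The hole is at 18.65° against the pointer at about 17.7°. That is within 1° (0.6 mm), so the disc is set. Next is the button, at (0.581, -0.0005).

```bash
python3 - <<'E'
from h import *
go(.5807,-.0005,.13,-70);print(robot.get_state()["tcp_pos"])
E
```

```text
[-35.15, -6.08, 4.13, -0.0, -0.0, -0.34]
[0.51975168 0.35102215 0.17129954]
```

```bash
python3 -m creep '[[[-5,-0.9,0,0,0,0,0],[-10,-1.8,0,0,0,0,0],[-15,-2.6,0,0,0,0,0],[-20,-3.5,0,0,0,0,0],[-25,-4.3,0,0,0,0,0],[-29,-5.1,1,0,0,0,0],[-33,-5.8,3,0,0,0,0],[-35.15,-6.1,4.1,0,0,0,0]]]'; python3 -m creep '[[[0,0,1,0,0,0,0],[0,0,2,0,0,0,0],[0,0,3,0,0,0,0],[0,0,3.5,0,0,0,0],[0,0,4,0,0,0,0],[0,0,4,0,0,0,0],[0,0,4,0,0,0,0],[0,0,4,0,0,0,0]]]'; python3 - <<'E'
from h import *
go(.5807,-.0005,.0755,-70)
E
```

```text
time_s: 7.7
tcp_pos: [0.5803, -0.0021, 0.1292]
orientation: [0.577, 0.817, -0.0, -0.001]
force: [-0.3, -0.3, 0.2]
grip_width: 0.0003
grip_force: 0.0
time_s: 8.7
tcp_pos: [0.5809, -0.0004, 0.0908]
orientation: [0.576, 0.817, 0.0, 0.0]
force: [0.7, 0.3, 0.6]
grip_width: -0.0003
grip_force: 0.0
[-0.0, -0.02, 1.53, 0.05, 0.02, -0.33]
```

```bash
python3 -m creep '[[[0,0,0.4,0,0,0,0],[0,0,0.8,0,0,0,0],[0,0,1.0,0,0,0,0],[0,0,1.2,0,0,0,0],[0,0,1.35,0,0,0,0],[0,0,1.5,0,0,0,0],[0,0,1.5,0,0,0,0],[0,0,1.5,0,0,0,0]]]'
```

```text
time_s: 9.7
tcp_pos: [0.5806, -0.0004, 0.0761]
orientation: [0.576, 0.818, 0.0, 0.0]
force: [-2.5, 0.5, 5.1]
grip_width: 0.0001
grip_force: 2.6
```

```bash
python3 -m creep '[[[0,0,0.05,0,0,0,0],[0,0,0.1,0,0,0,0],[0,0,0.15,0,0,0,0],[0,0,0.2,0,0,0,0],[0,0,0.2,0,0,0,0],[0,0,0.2,0,0,0,0],[0,0,0.2,0,0,0,0],[0,0,0.2,0,0,0,0]]]'
```

```text
time_s: 10.7
tcp_pos: [0.5807, -0.0004, 0.0759]
orientation: [0.576, 0.818, 0.0, 0.001]
force: [-5.6, -0.8, 12.5]
grip_width: 0.0001
grip_force: 6.0
```

The force rises to 12 N with no further travel, so the button is on its stop. I'll lift, move clear and check.

```bash
python3 -m creep '[[[0,0,-0.3,0,0,0,0],[0,0,-1,0,0,0,0],[0,0,-2.5,0,0,0,0],[0,0,-5,0,0,0,0],[-4,0,-8,0,0,0,0],[-9,0,-10,0,0,0,0],[-14,0,-10,0,0,0,0],[-18,0,-10,0,0,0,0]]]';python3 - <<'E'
from h import *
look("t6")
E
```

```text
time_s: 11.7
tcp_pos: [0.6419, -0.1718, 0.1742]
orientation: [0.576, 0.817, 0.0, 0.001]
force: [-0.7, 0.5, 0.3]
grip_width: 0.0003
grip_force: 0.0
blob A 38 r 35.3 mm tab angle 17.7
```

View pics/t6.png

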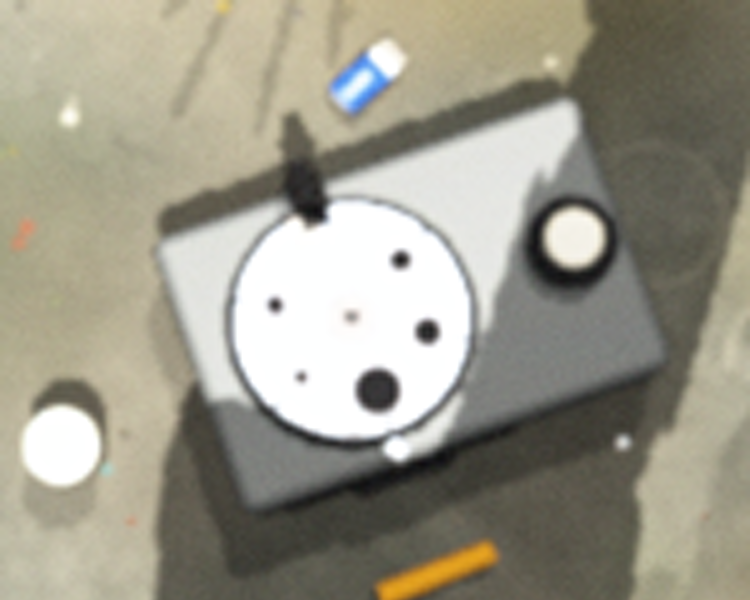

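The hole at (378,390) still lines up with the pointer at (397,449), and the button at (575,238) is free again. The pot, chalk and eraser are where they were.

```bash
python3 -c "
from rig import robot
print(robot.job_done())"
```

```text
the job is handed in; nothing more can be done
None
```

I pushed the disc round until the largest hole was within about 1° of the pointer, then pressed the start button down to its stop and released it; the pot, chalk and eraser are where they were, and I handed the job in at about 12 s (its verdict was not shown).

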